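# Level the pouring slab

### The arm

A 7-joint arm with a two-finger parallel gripper is mounted at the origin on a cart in front of the work surface, level with it; the furniture and walls round the work are solid. World frame = base frame: x ahead of the robot, y to its left, z up, the work surface at z = 0. Lengths are in m, angles in rad, forces in N, time in s.
With the tool pointing down it reaches from about 0.4 to 0.875 m from the base axis. Payload 19.3 kg.
Tool frame: the origin (TCP) lies midway between the tips of the shut fingers; the grasp point (between the pads) lies 19 mm behind it; x points along the fingers, y is the direction in which the jaws open and shut, and the axes are right-handed (so a half turn about x gives the same grasp; the last joint's range is limited). The gripper opens to 85 mm and grips with 20 to 120 N. Pads are 22 mm wide; open, the fingers measure 114 mm over their backs; the gripper's body (76 mm by 85 mm) begins 54 mm behind the grasp point. The pads swing forward as they close: fully open they stand 13 mm farther back than shut.
Start: joints at [-0.07, 0.521, -0.036, 1.599, 0.021, 1.021, -0.113], TCP at [0.625, -0, 0.231] pointing down, gripper open.
Joint ranges: [-2.91, 2.91], [-0.3, 2.13], [-1.5, 1.42], [0.17, 2.43], [-1.26, 4.41], [0.16, 1.93], [-2.52, 2.52]. Speed limits (rad/s): [1.89, 1.89, 2.39, 2.39, 3.01, 3.01, 3.01].

### API

Orientations are given as [roll, pitch, yaw] about the fixed x, y, z axes, in that order (R = Rz(yaw) Ry(pitch) Rx(roll)).
In Python, from workcell import telemetry, vision, workorder gives the robot as it stands. The module is installed in compiled form; this text tells all that it offers.
- The arm moves only by the tool play_rows, never from a script. Its argument "deltas" is a list of rows, each a list of 7 numbers: the shift along the world's x, y, z in mm, then the turn, a rotation vector about the world's x, y, z in degrees, then the finger opening in mm, from 0 to 85.4. In form: [[x, y, z, wx, wy, wz, jaw], ...]. A call has 1 to 8 rows; each row shifts and turns the commanded pose from where the row before left it; what a row does not reach is not made up. A row lasts 1/8 s, in which the tool goes at most 62.5 mm and 10.7 degrees, less where a joint would pass 70% of its speed; a pose out of reach is approached as far as the arm can. A call with a gripper value outside its range is refused whole. The fingers move at their own pace and stop on an object; "grip_force" is the grip in N (left out, the last holds). Time passes only in rows, so rows that do not move let the fingers close. It gives the time, the measured TCP pose, the force and the opening at its end, in the units of the state.
- telemetry.observe(): the state, without advancing time (a new reading comes with each control period).
- vision.grab_frame(name): name is "scene" or "side" or "wrist"; returns the picture (480x640x3 uint8, red, green, blue); there is no depth.
- vision.camera_info(name): a dict with "mtx" (3x3 intrinsics, pixels), "rvec" (rotation vector, rad) and "tvec" (3), from world to camera coordinates, as OpenCV has them. Camera axes: x right, y down, z forward; pixel columns grow to the right and rows downward; lengths in m; the calibration is good to about 2 mm. A picture is of the moment at which its call begins: read the wrist's pose just before it. camera_info takes no time and is no camera call; for the wrist camera it gives the pose at the moment of the call.
- workorder.job_done(): hands the job in, once; it reports no verdict.
The state is a dict: "clock": time; "qpos": joint angles; "qd": joint speeds; "joint_efforts": joint torques, N m; "position": TCP position; "tool_rot": TCP orientation; "force": force on the tool from outside, world axes, zero at the start; "moment": the same for the moment, N m; "grip_width": finger opening in m.
Only numpy, scipy, OpenCV 4.12 (cv2) and the standard library are available. Lean on these libraries where they do the work, as an engineer would, in place of code of your own. Each camera call takes 0.05 s, during which the arm holds its last target. There are 200 camera calls.

### The job

Level the marble slab before the caramel is poured: lay the ball level across it (left to right) in the middle and turn the rear right foot knob until the ball rests between the two black lines, then take the level up, lay it front to back in the middle and do the same with the front foot knob. Leave the level lying front to back on the slab, and leave the other things on the worktop where they stand.

Things in the scene. Friction and masses are not known exactly. Their poses are not given: they have to be found in the camera images.
- slab_top (a point): Middle of the top of the square marble slab (170 x 170 mm, on a dark three-eared frame; top about 56 mm above the worktop). x runs from its front edge (robot side) to its rear, y to its left, z up. Its stand is fixed, place and yaw differ. It tips on a fixed foot 65 mm to the rear and 125 mm to the left of this point, and starts low at the right, by 1.1 to 1.8 degrees, and at the front.
- front_knob_grip (a point): Front foot knob: on its axis, 80 mm above the worktop, 135 mm in front of the slab's middle. Black round knob, 39 mm across, 65 to 94 mm above the worktop, axis upright within 3 degrees; turns on the spot, stays where left (0.06 N m). Clockwise from above raises the front, 24 mm a turn, 200 mm ahead of the line of the rear feet; it tips the slab front to back only. Starts 1.3 to 2 rad short.
- side_knob_grip (a point): Rear right foot knob: a like knob, this point also on its axis 80 mm above the worktop, 65 mm to the rear and 125 mm to the right of the slab's middle. Clockwise raises that corner, 24 mm a turn, 250 mm across from the fixed rear left foot. It tips the slab left to right and somewhat front to back too, so it comes first. Starts 1.3 to 2 rad short of level.
- level_grip (a point): Pocket level: aluminium block with blue sides and black end caps, 130 mm long (x) x 28 mm wide (y, 30 at the caps) x 40 mm high, 0.14 to 0.28 kg, with a clear tube 14 mm wide along its top (52 mm high in all). This point: its middle, 22 mm above its underside; x along its length, z up. It starts flat on the worktop, left of the slab.
- ball_mid (a point): Middle of the red 9 mm ball in the clear tube on top of the level. It rolls to the low end: 8.7 mm from the level's middle along its length for each degree of slope (tube radius 500 mm; stops at 34 mm), and needs about 1 s to settle. Two black lines stand 8.5 mm either side of the middle; with the ball between them the slope is under 0.5 degree.
- egg_timer: White and red egg timer, 62 mm wide, 64 mm high; a bystander. Origin under its middle.
- tin: Food tin, 75 mm across, 58 mm high; a bystander. Origin under its middle.
- pepper_mill: Wooden pepper mill, 58 mm across, 170 mm high; a bystander. Origin under its middle.
Things that resemble listed ones, but are neither listed nor needed, are in the scene too. There is more than one size of the part that bears level_grip; the job needs the largest.

How it is judged:
On the way, in this order (a step that is already met when the one before it is completed fails the run):
1. The level lies across the slab (left to right), let go (angle between the x axis of level_grip and the y axis of slab_top, either way round below 0.2 rad and horizontal distance between level_grip and slab_top below 0.03 m and angle between the z axis of level_grip and the z axis of slab_top, either way round below 0.02 rad and distance between level_grip and slab_top below 0.038 m and contact force between the fingers and level below 0.2 N), for 0.2 s.
2. The slab is level left to right (within 0.7 degree) with the level lying across it (angle between slab_top's own y axis and vertical between 1.5586 and 1.583 rad and angle between the x axis of level_grip and the y axis of slab_top, either way round below 0.2 rad and angle between the z axis of level_grip and the z axis of slab_top, either way round below 0.02 rad and distance between level_grip and slab_top below 0.038 m), for 0.3 s.
3. The level lies front to back on the slab, let go (angle between the x axis of level_grip and the x axis of slab_top, either way round below 0.2 rad and horizontal distance between level_grip and slab_top below 0.03 m and angle between the z axis of level_grip and the z axis of slab_top, either way round below 0.02 rad and contact force between the fingers and level below 0.2 N), for 0.2 s.
At the end, for the whole second after the job is handed in: The slab is level within 0.7 degree both left to right and front to back, and the level lies flat and at rest front to back on it (within 11 degrees, within 30 mm of the slab's middle) (angle between slab_top's own x axis and vertical between 1.5586 and 1.583 rad and angle between slab_top's own y axis and vertical between 1.5586 and 1.583 rad and angle between the x axis of level_grip and the x axis of slab_top, either way round below 0.2 rad and angle between the z axis of level_grip and the z axis of slab_top, either way round below 0.02 rad and distance between level_grip and slab_top below 0.038 m and linear speed of level below 0.02 m/s); the robot touches nothing.
It fails at once if a bystander (egg timer, tin, pepper mill) is shifted by more than 20 mm (distance of any of egg_timer, tin, pepper_mill from where it was at the start of the episode above 0.02 m).
It also fails if it takes over 72 s, if anything falls off the work surface, if the arm or the gripper's body presses on something with over 40 N, if the wrist force passes 120 N, or if a joint passes its speed limit or range.

## Working session

There is one attempt and no reset: what is moved stays moved. The work goes in short steps, Python scripts to look and compute and a tool call to move; the robot and the scene stay as the last step left them, time stands still between calls to the robot, and variables do not carry over. Pictures are saved under pics/ and viewed, about 8 in all and at most 12, crops included, and the job is handed in when it is done.

Besides the shell and the picture viewer there is one more tool, called after "Emit:" as name(argument=value, ...), one argument or row to a line, values as JSON. play_rows: Moves the arm, as the interface text tells. Its arguments: {"type":"object","properties":{"deltas":{"type":"array","items":{"type":"array","items":{"type":"number"}}},"grip_force":{"type":"number"}},"required":["deltas"]}

```bash
mkdir -p pics; cat > h.py <<'E'
import numpy as np, cv2
from workcell import telemetry, vision, workorder
def cam(n):
    c=vision.camera_info(n); K=np.array(c["mtx"],float); R=cv2.Rodrigues(np.array(c["rvec"],float))[0]; t=np.array(c["tvec"],float).ravel(); return K,R,t
def ray(n,px,c=None):
    K,R,t=c or cam(n); d=R.T@np.linalg.inv(K)@np.array([px[0],px[1],1.]); return -R.T@t,d
def onz(n,px,z,c=None):
    o,d=ray(n,px,c); return o+d*(z-o[2])/d[2]
def proj(n,P,c=None):
    K,R,t=c or cam(n); p=K@(R@np.array(P,float)+t); return p[:2]/p[2]
def grab(n,f):
    c=cam(n); im=cv2.cvtColor(vision.grab_frame(n),cv2.COLOR_RGB2BGR); cv2.imwrite('pics/'+f,im); return im,c
E
python3 - <<'E'
from h import *
for n in ["scene","side","wrist"]:
    im,c=grab(n,n+'0.png'); print(n,-c[1].T@c[2], c[1][2], c[0][0,0])
print(telemetry.observe())
E
```

```text
scene [0.06360666 0.79495395 0.7821275 ] [ 0.40258518 -0.69257567 -0.59855168] 506.9615976931665
side [ 0.39146248 -0.93787195  0.70984053] [ 0.1041451   0.81927008 -0.56387085] 482.39991617010895
wrist [0.6238311  0.07254079 0.37401312] [-4.38966458e-04 -2.86390222e-01 -9.58112962e-01] 341.91132975926064
{'clock': 0.15, 'qpos': array([-0.07021613,  0.52180994, -0.03633184,  1.59981345,  0.02119845,
        1.0211129 , -0.11272997]), 'qd': array([-1.41086719e-03, -1.86988324e-03,  6.10787079e-05, -1.35011758e-03,
        3.13155247e-05,  2.28174830e-04, -1.60633640e-03]), 'joint_efforts': array([ 4.00798544e-04, -9.27376485e+01,  1.98035471e+00, -3.70049715e+01,
        1.79930578e-02,  6.46477114e-03, -1.41420460e-05]), 'position': array([ 6.24779279e-01, -1.38920568e-05,  2.30922537e-01]), 'tool_rot': array([-1.51037105,  1.57003748, -3.08109166]), 'force': array([-0.3250066 , -0.23989559,  0.85441006]), 'moment': array([ 0.02466112,  0.04266973, -0.00202943]), 'grip_width': 0.08514970890037572}
```

View pics/scene0.png

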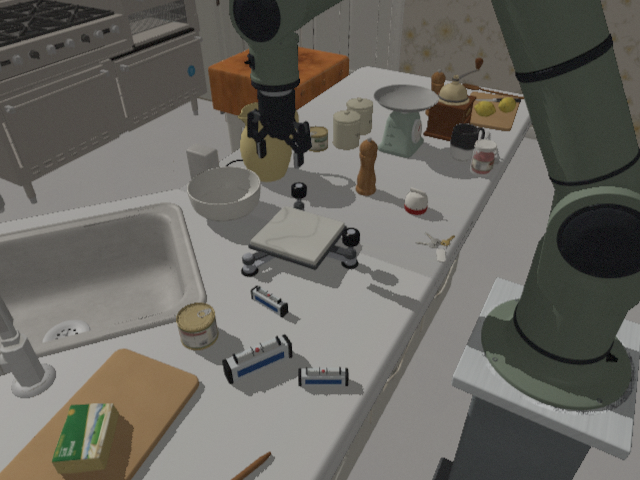

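View pics/side0.png

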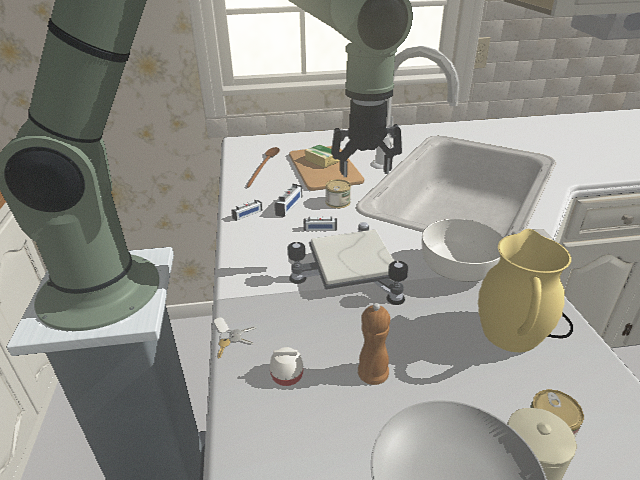

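```bash
python3 - <<'E'
from h import *
sc=cv2.imread('pics/scene0.png'); si=cv2.imread('pics/side0.png')
def rs(im,x,y,w,h,k): return cv2.resize(im[y:y+h,x:x+w],None,fx=k,fy=k,interpolation=cv2.INTER_CUBIC)
A=rs(sc,215,175,160,120,2.5); B=rs(sc,205,280,160,120,2.5)
C=rs(si,270,220,160,120,2.5); D=rs(si,225,140,160,120,2.5)
cv2.imwrite('pics/comp.png',np.vstack([np.hstack([A,B]),np.hstack([C,D])]))
def tri(a,b):
    o1,d1=ray("scene",a);o2,d2=ray("side",b)
    s=np.linalg.lstsq(np.c_[d1,-d2],o2-o1,rcond=None)[0]; p,q=o1+s[0]*d1,o2+s[1]*d2
    return (p+q)/2,np.linalg.norm(p-q)
def dark(im,x,y,r=14):
    g=im.max(2)[y-r:y+r,x-r:x+r]<60; n,l,st,ce=cv2.connectedComponentsWithStats(g.astype(np.uint8)); i=1+np.argmax(st[1:,4]); return ce[i]+[x-r,y-r],st[i]
for nm,a,b in [("front",(351,237),(296,251)),("side",(299,190),(398,270))]:
    p,q=dark(sc,*a),dark(si,*b); print(nm,p,q,tri(p[0],q[0]))
for nm,im in [("scene",sc),("side",si)]:
    hsv=cv2.cvtColor(im,cv2.COLOR_BGR2HSV); m=cv2.inRange(hsv,(100,110,40),(125,255,255))
    n,l,st,ce=cv2.connectedComponentsWithStats(m)
    for i in range(1,n):
        if st[i,4]>40: print(nm,st[i],ce[i])
E
```

```text
front (array([349.53046595, 237.83154122]), array([  0,   4,  23,  24, 279], dtype=int32)) (array([303.23076923, 248.07692308]), array([18,  6,  5, 12, 13], dtype=int32)) (array([ 0.47246225, -0.02863048,  0.07875528]), np.float64(0.017131956140230928))
side (array([298.60696517, 191.68159204]), array([  6,   7,  16,  21, 201], dtype=int32)) (array([396.58119658, 273.25641026]), array([  5,   5,  18,  20, 117], dtype=int32)) (array([ 0.66998873, -0.14209799,  0.07275097]), np.float64(0.0022503418327492358))
scene [256 297  21  14  53] [266.13207547 303.60377358]
scene [238 352  46  24 232] [260.59051724 363.8362069 ]
scene [306 380  35   4 140] [323.  381.5]
side [287 193  13  17  56] [292.96428571 200.76785714]
```

View pics/comp.png

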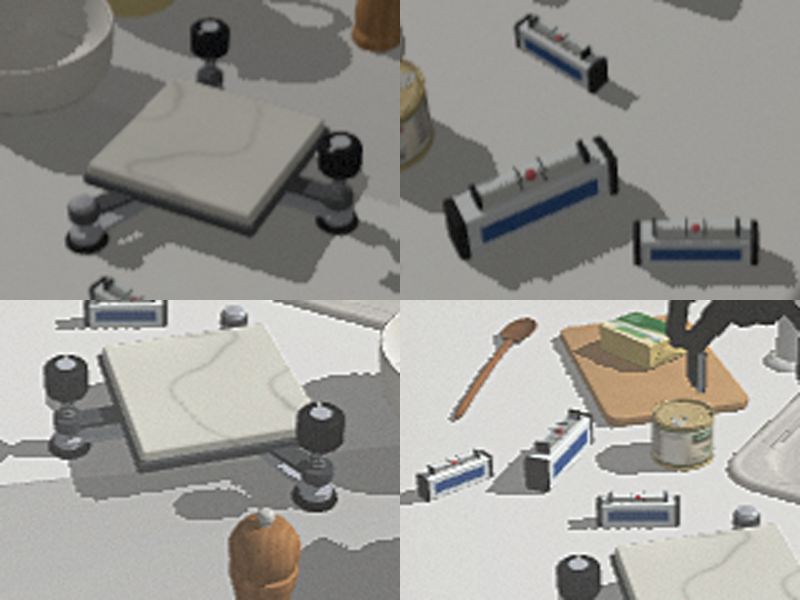

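```bash
python3 - <<'E'
from h import *
def tri(a,b):
    o1,d1=ray("scene",a);o2,d2=ray("side",b)
    s=np.linalg.lstsq(np.c_[d1,-d2],o2-o1,rcond=None)[0]; p,q=o1+s[0]*d1,o2+s[1]*d2
    return ((p+q)/2).round(4),np.linalg.norm(p-q).round(4)
S=lambda x,y:(215+x/2.5,175+y/2.5); L=lambda x,y:(205+x/2.5,280+y/2.5)
C=lambda x,y:(270+x/2.5,220+y/2.5); D=lambda x,y:(225+x/2.5,140+y/2.5)
print("fk",tri(S(340,156),C(67,80))); print("sk",tri(S(210,38),C(321,128)))
cs=[((88,178),(265,25)),((168,85),(305,130)),((326,122),(140,157)),((249,218),(103,50))]
P=[tri(S(*a),C(*b)) for a,b in cs]; [print("corner",p) for p in P]; print(np.mean([p[0] for p in P],0))
print("ball",tri(L(131,174),D(159,131)))
a,b=[onz("scene",L(*p),0.015) for p in [(82,241),(200,191)]]; print(a,b,np.degrees(np.arctan2(*(b-a)[1::-1])))
a,b=[onz("side",D(*p),0.015) for p in [(163,183),(190,135)]]; print(a,b,np.degrees(np.arctan2(*(b-a)[1::-1])))
for n,px in [("scene",(367,192)),("scene",(416,213)),("scene",(198,344))]: print(onz(n,px,0)[:2])
E
```

```text
fk (array([ 0.4636, -0.033 ,  0.076 ]), np.float64(0.0024))
sk (array([ 0.6715, -0.1435,  0.0776]), np.float64(0.002))
corner (array([0.6753, 0.0739, 0.0436]), np.float64(0.0088))
corner (array([ 0.6822, -0.09  ,  0.0403]), np.float64(0.0155))
corner (array([ 0.5188, -0.114 ,  0.0428]), np.float64(0.0011))
corner (array([0.5084, 0.0542, 0.0471]), np.float64(0.0013))
[ 0.596175 -0.018975  0.04345 ]
ball (array([0.4765, 0.3185, 0.0447]), np.float64(0.0026))
[0.4863971  0.36799108 0.015     ] [0.43660797 0.28687181 0.015     ] -121.5406383073615
[0.47416656 0.2496914  0.015     ] [0.51786012 0.35894418 0.015     ] 68.20200428843367
[ 0.56255131 -0.33406816]
[ 0.40216663 -0.30428363]
[0.61065014 0.33678317]
```

```bash
python3 - <<'E'
from h import *
from scipy.spatial.transform import Rotation as R
print(R.from_euler('xyz',telemetry.observe()['tool_rot']).as_matrix().round(3))
for p in [(.4636,-.033,.094),(.6715,-.1435,.094),(.598,-.0236,.056)]: print(proj("wrist",p))
E
```

```text
[[-0.001  1.     0.   ]
 [-0.     0.    -1.   ]
 [-1.    -0.001  0.   ]]
[138.13696451 255.77951782]
[371.03212928 362.93344856]
[294.99803273 232.77019109]
```

View pics/wrist0.png

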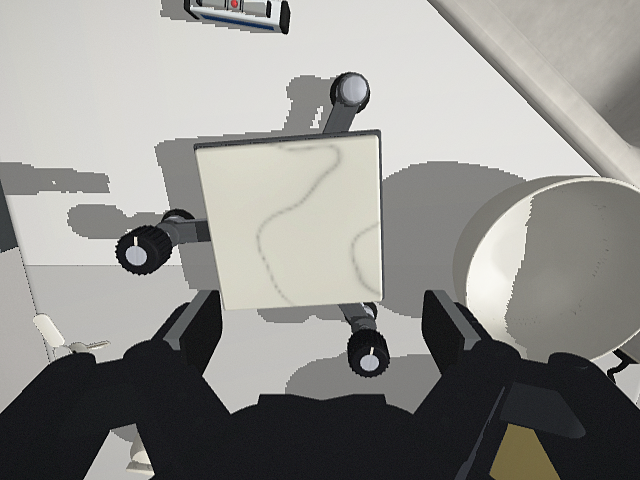

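Emit:
play_rows(
  deltas=[
    [-10,20,0,0,0,-2,85],
    [-25,54,0,0,0,-5,85],
    [-25,54,0,0,0,-5,85],
    [-25,54,0,0,0,-5,85],
    [-25,54,0,0,0,-5,85],
    [-25,54,0,0,0,-4,85],
    [-13,28,0,0,0,0,85],
    [0,0,0,0,0,0,85],
  ],
)

```text
clock: 1.15
position: [0.4754, 0.3204, 0.231]
tool_rot: [-1.656, 1.57, 2.607]
force: [0.3, -0.9, -0.2]
grip_width: 0.0851
```

```bash
python3 - <<'E'
from h import *
import pickle
im,c=grab("wrist","w1.png"); pickle.dump(c,open('w1.pkl','wb'))
# refine from wrist0 : camera pose recorded then
R0=None
hsv=cv2.cvtColor(im,cv2.COLOR_BGR2HSV)
m=cv2.inRange(hsv,(0,140,80),(8,255,255))|cv2.inRange(hsv,(172,140,80),(180,255,255))
n,l,st,ce=cv2.connectedComponentsWithStats(m)
for i in range(1,n):
    if st[i,4]>15: print(st[i],ce[i],onz("wrist",ce[i],0.046,c))
E
```

```text
[319 206   8   7  29] [322.62068966 209.48275862] [0.47439254 0.31756774 0.046     ]
```

View pics/w1.png

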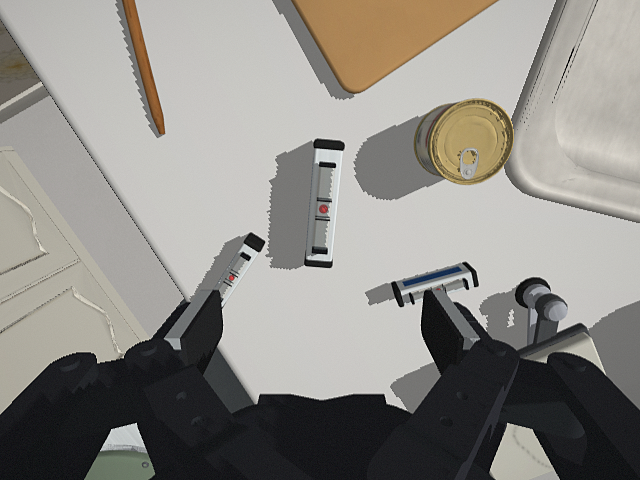

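```bash
python3 - <<'E'
from h import *
from scipy.spatial.transform import Rotation as R
c=cam("wrist"); s=telemetry.observe(); T1=R.from_euler('xyz',s['tool_rot']).as_matrix(); p1=s['position']
for z in [.04]:
    a,b=onz("wrist",(329.5,143),z,c),onz("wrist",(318.5,264),z,c)
    print(a,b,(a+b)/2,np.linalg.norm(a-b),np.degrees(np.arctan2(*(a-b)[1::-1])))
print("jaw yaw",np.degrees(np.arctan2(T1[1,1],T1[0,1])))
# cam0
Rc=c[1]@T1; tc=c[1]@p1+c[2]   # cam from tool
p0=np.array([6.24779279e-01,-1.38920568e-05,2.30922537e-01]);T0=R.from_euler('xyz',[-1.51037105,1.57003748,-3.08109166]).as_matrix()
R0=Rc@T0.T; c0=(c[0],R0,tc-R0@p0); import pickle; pickle.dump((Rc,tc,c0),open('c0.pkl','wb'))
print(-R0.T@c0[2])
f=onz("wrist",(136,255),.094,c0); r=onz("wrist",(370,359),.094,c0); print(f,r,np.degrees(np.arctan2(*(r-f)[1::-1]))+32.005, np.linalg.norm(r-f))
for px,z in [((194,145),.052),((381,131),.056),((383,300),.053),((225,310),.049)]: print(onz("wrist",px,z,c0))
print("bowl",onz("wrist",(453,270),.08,c0),onz("wrist",(640,350),.08,c0))
E
```

```text
[0.50890576 0.36950285 0.04      ] [0.44543216 0.26353122 0.04      ] [0.47716896 0.31651703 0.04      ] 0.12352685153920104 59.07974909935123
jaw yaw -25.89581510843344
[0.62413441 0.07214907 0.37413944]
[ 0.46209352 -0.03261015  0.094     ] [ 0.67060061 -0.13931763  0.094     ] 4.903037473337616 0.23422572954105986
[0.50752311 0.05875824 0.052     ]
[0.67718862 0.07093413 0.056     ]
[ 0.68807055 -0.09806576  0.053     ]
[ 0.52115384 -0.11190837  0.049     ]
bowl [ 0.74613942 -0.05286903  0.08      ] [ 0.94277993 -0.13945945  0.08      ]
```

Emit:
play_rows(
  deltas=[
    [1,-3.5,-30,0,0,-2.5,60],
    [0,0,-50,0,0,-2.5,60],
    [0,0,-50,0,0,0,60],
    [0,0,-50,0,0,0,60],
    [0,0,-30,0,0,0,60],
    [0,0,-12,0,0,0,60],
    [0,0,0,0,0,0,20],
    [0,0,0,0,0,0,20],
  ],
  grip_force=50,
)

```text
clock: 2.2
position: [0.4787, 0.3148, 0.0107]
tool_rot: [2.82, 1.569, 0.708]
force: [0.3, 0.7, -2.2]
grip_width: 0.0273
```

Emit:
play_rows(
  deltas=[
    [0,0,0,0,0,0,20],
    [0,0,0,0,0,0,20],
  ],
)

```text
clock: 2.45
position: [0.4787, 0.3148, 0.0106]
tool_rot: [2.696, 1.569, 0.584]
force: [-0.7, -1.2, 8.3]
grip_width: 0.027
```

Emit:
play_rows(
  deltas=[
    [0,0,20,0,0,0,20],
    [0,0,50,0,0,0,20],
    [5,-16,50,0,0,3,20],
    [15,-42,20,0,0,6,20],
    [19,-54,0,0,0,7,20],
    [19,-54,0,0,0,7,20],
    [19,-54,0,0,0,7,20],
    [19,-54,0,0,0,5.3,20],
  ],
)

```text
clock: 3.45
position: [0.5746, 0.0385, 0.1511]
tool_rot: [1.396, 1.569, -0.097]
force: [0.1, 1.5, -2.9]
grip_width: 0.0272
```

Emit:
play_rows(
  deltas=[
    [15,-42,0,0,0,0,20],
    [8,-20,0,0,0,0,20],
    [0,0,0,0,0,0,20],
  ],
)

```text
clock: 3.82
position: [0.5973, -0.0229, 0.1503]
tool_rot: [1.011, 1.57, -0.487]
force: [0.2, 0.4, -2.1]
grip_width: 0.0273
```

```bash
python3 - <<'E'
from h import *
from scipy.spatial.transform import Rotation as R
im,c=grab("wrist","w2.png"); s=telemetry.observe(); T=R.from_euler('xyz',s['tool_rot']).as_matrix(); print(s['position'],s['force'],s['moment'],s['grip_width'],T.round(3),np.degrees(np.arctan2(T[1,1],T[0,1])))
E
```

```text
[ 0.59696536 -0.02124626  0.15009274] [-0.09002239  1.80065765 -2.55935618] [ 0.06409019  0.00906708 -0.05900583] 0.0270434942604399 [[ 0.001  0.997  0.075]
 [ 0.     0.075 -0.997]
 [-1.     0.001 -0.   ]] 4.278615523695348
```

View pics/w2.png

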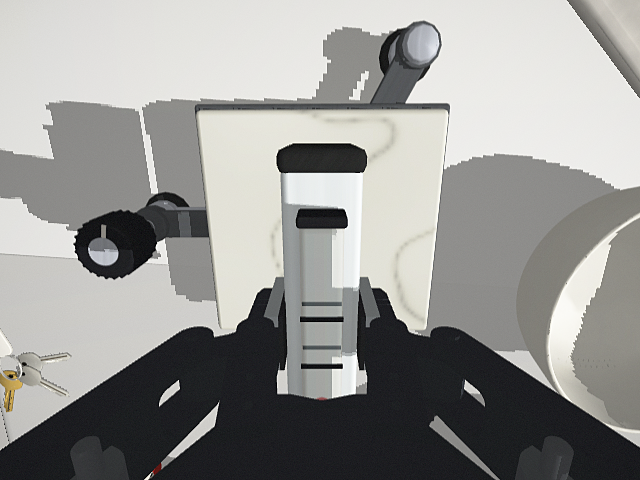

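Emit:
play_rows(
  deltas=[
    [0,0,-30,0,0,0,20],
    [0,0,-30,0,0,0,20],
    [0,0,-16,0,0,0,20],
    [0,0,-4,0,0,0,20],
    [0,0,0,0,0,0,20],
  ],
)

```text
clock: 4.5
position: [0.5973, -0.0211, 0.07]
tool_rot: [1.631, 1.57, 0.136]
force: [0.7, -0.9, -1.3]
grip_width: 0.0271
```

Emit:
play_rows(
  deltas=[
    [0,0,-2,0,0,0,20],
    [0,0,-2,0,0,0,20],
    [0,0,0,0,0,0,20],
  ],
)

```text
clock: 4.88
position: [0.597, -0.0216, 0.0654]
tool_rot: [1.304, 1.571, -0.192]
force: [-0.6, 1.0, -1.9]
grip_width: 0.0273
```

Emit:
play_rows(
  deltas=[
    [0,0,-2,0,0,0,20],
    [0,0,0,0,0,0,20],
  ],
)

```text
clock: 5.12
position: [0.5972, -0.022, 0.0636]
tool_rot: [0.832, 1.57, -0.664]
force: [-0.6, -3.0, 5.0]
grip_width: 0.0272
```

Emit:
play_rows(
  deltas=[
    [0,0,-1.5,0,0,0,20],
    [0,0,0,0,0,0,20],
  ],
)

```text
clock: 5.38
position: [0.5972, -0.0222, 0.063]
tool_rot: [0.726, 1.57, -0.771]
force: [-8.3, -3.0, 23.3]
grip_width: 0.0274
```

Emit:
play_rows(
  deltas=[
    [0,0,1,0,0,0,34],
    [0,0,0,0,0,0,50],
    [0,0,0,0,0,0,50],
    [0,0,20,0,0,0,50],
    [0,0,50,0,0,0,50],
    [0,0,50,0,0,0,60],
    [0,0,20,0,0,0,60],
    [0,0,0,0,0,0,60],
  ],
)

```text
clock: 6.38
position: [0.5977, -0.0215, 0.2042]
tool_rot: [1.497, 1.568, 0.001]
force: [-0.4, -0.9, -0.4]
grip_width: 0.0601
```

```bash
cat > ball.py <<'E'
from h import *
import sys
# level: find ball & level blue/caps in the scene view ; estimate ball offset from known line positions
def red(im,x0,y0,x1,y1):
    hsv=cv2.cvtColor(im[y0:y1,x0:x1],cv2.COLOR_BGR2HSV)
    m=cv2.inRange(hsv,(0,120,60),(8,255,255))|cv2.inRange(hsv,(172,120,60),(180,255,255))
    n,l,st,ce=cv2.connectedComponentsWithStats(m)
    return [(st[i,4],(ce[i]+[x0,y0]).round(2)) for i in range(1,n) if st[i,4]>3]
E
python3 - <<'E'
from ball import *
a,ca=grab("scene","s3.png"); b,cb=grab("side","d3.png"); w,cw=grab("wrist","w3.png")
print(red(a,240,170,375,290),red(b,280,190,420,310),red(w,100,50,520,400))
r=red(w,100,50,520,400)
if r: print(onz("wrist",r[0][1],.1,cw))
rs=lambda im,x,y,w,h,k:cv2.resize(im[y:y+h,x:x+w],None,fx=k,fy=k,interpolation=cv2.INTER_CUBIC)
cv2.imwrite('pics/c3.png',np.vstack([np.hstack([rs(a,235,170,133,100,3),rs(b,285,200,133,100,3)]),np.hstack([rs(w,0,0,640,480,.62)[:, :397],np.zeros((298,401,3),np.uint8)])]))
E
```

```text
[] [] [(np.int32(38), array([321.61, 239.89])), (np.int32(28), array([321.5 , 245.57]))]
[ 0.59628373 -0.02868548  0.1       ]
```

View pics/c3.png

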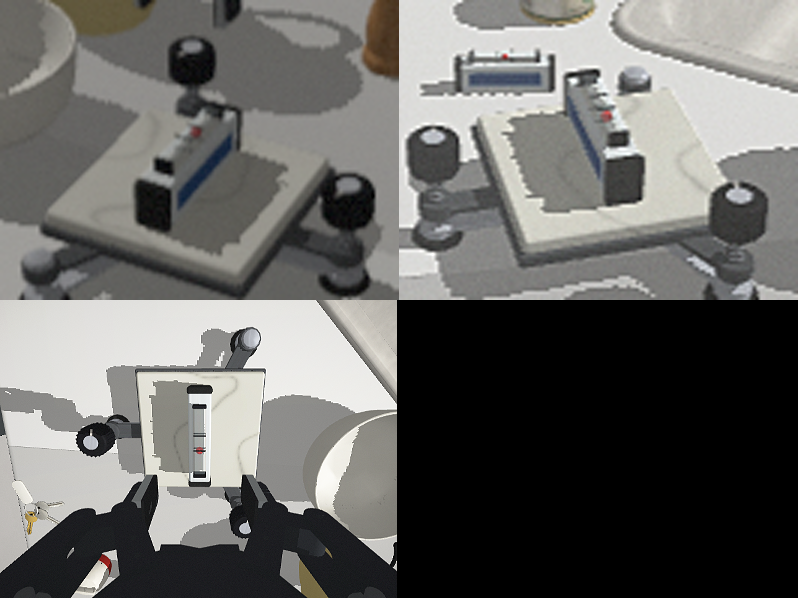

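Emit:
play_rows(
  deltas=[
    [0,0,0,0,0,0,60],
    [0,0,0,0,0,0,60],
    [0,0,0,0,0,0,60],
    [0,0,0,0,0,0,60],
    [0,0,0,0,0,0,60],
  ],
)

```text
clock: 7.15
position: [0.597, -0.0215, 0.2028]
tool_rot: [-1.352, 1.571, -2.847]
force: [-0.2, -0.6, 0.4]
grip_width: 0.0597
```

```bash
python3 - <<'E'
from ball import *
w,cw=grab("wrist","w4.png")
print(red(w,100,50,520,400))
print([(y,tuple(int(v) for v in w[y,312:332].mean(0))) for y in range(205,262)])
from scipy.spatial.transform import Rotation as R
s=telemetry.observe();print(s['qpos'].round(3))
E
```

```text
[(np.int32(41), array([321.32, 239.37])), (np.int32(28), array([320.93, 245.14]))]
[(205, (171, 175, 172)), (206, (171, 175, 173)), (207, (171, 175, 172)), (208, (171, 175, 172)), (209, (171, 175, 172)), (210, (171, 175, 172)), (211, (171, 175, 172)), (212, (173, 177, 173)), (213, (180, 185, 181)), (214, (112, 112, 108)), (215, (78, 76, 70)), (216, (151, 154, 150)), (217, (165, 168, 164)), (218, (71, 72, 70)), (219, (15, 13, 14)), (220, (134, 137, 133)), (221, (174, 178, 174)), (222, (173, 177, 173)), (223, (171, 175, 171)), (224, (171, 175, 171)), (225, (171, 174, 170)), (226, (171, 174, 170)), (227, (171, 175, 171)), (228, (170, 174, 170)), (229, (173, 177, 173)), (230, (174, 177, 174)), (231, (174, 176, 174)), (232, (173, 176, 173)), (233, (174, 176, 174)), (234, (174, 176, 174)), (235, (176, 179, 175)), (236, (171, 174, 177)), (237, (121, 122, 142)), (238, (84, 82, 111)), (239, (103, 103, 139)), (240, (129, 130, 173)), (241, (130, 130, 176)), (242, (62, 61, 77)), (243, (27, 23, 15)), (244, (102, 103, 147)), (245, (133, 134, 188)), (246, (138, 139, 180)), (247, (151, 153, 172)), (248, (174, 176, 173)), (249, (175, 177, 173)), (250, (174, 176, 173)), (251, (173, 176, 173)), (252, (173, 176, 174)), (253, (173, 175, 173)), (254, (174, 176, 173)), (255, (173, 175, 173)), (256, (173, 175, 173)), (257, (173, 176, 173)), (258, (173, 175, 173)), (259, (173, 176, 174)), (260, (173, 176, 173)), (261, (172, 176, 173))]
[ 0.036  0.511 -0.141  1.7    0.085  0.937 -0.063]
```

```bash
python3 - <<'E'
from h import *
print(onz("scene",(266,182),0),onz("side",(512,352),0),onz("side",(480,320),0.08))
E
```

```text
[ 0.84567452 -0.23653394  0.        ] [ 0.85220587 -0.33337619  0.        ] [ 0.77943019 -0.31660656  0.08      ]
```

Emit:
play_rows(
  deltas=[
    [9,-15,0,0,0,6,62],
    [15,-25,0,0,0,7,62],
    [20,-30,0,0,0,8,62],
    [20,-30,0,0,0,8,62],
    [10,-20,0,0,0,7,62],
    [0,0,0,0,0,0,62],
  ],
)

```text
clock: 7.95
position: [0.671, -0.1435, 0.2022]
tool_rot: [-1.722, 1.57, -2.591]
force: [1.0, 1.2, -0.9]
grip_width: 0.0623
```

```bash
python3 - <<'E'
from h import *
w,cw=grab("wrist","w5.png"); print(telemetry.observe()['position'],proj("wrist",(.6713,-.1413,.094)))
cv2.imwrite('pics/w5s.png',cv2.resize(w,(400,300)))
E
```

```text
[ 0.67079517 -0.14187372  0.20240408] [323.70596169 229.0664614 ]
```

View pics/w5s.png

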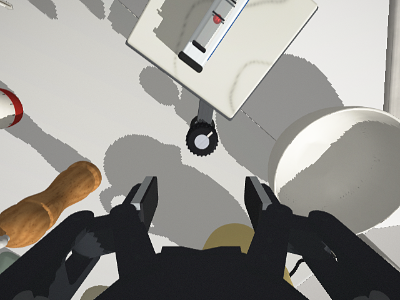

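Emit:
play_rows(
  deltas=[
    [0,0,-30,0,0,0,62],
    [0,0,-50,0,0,0,62],
    [0,0,-45,0,0,0,62],
    [0,0,-15,0,0,0,62],
    [0,0,-2,0,0,0,62],
    [0,0,0,0,0,0,30],
    [0,0,0,0,0,0,30],
    [0,0,0,0,0,0,30],
  ],
  grip_force=40,
)

```text
clock: 9.0
position: [0.6713, -0.1421, 0.063]
tool_rot: [0.225, 1.569, -0.643]
force: [-6.9, -0.2, 11.6]
grip_width: 0.0375
```

Emit:
play_rows(
  deltas=[
    [0,0,0,0,0,-5,30],
    [0,0,0,0,0,-10,30],
    [0,0,0,0,0,-10,30],
    [0,0,0,0,0,-10,30],
    [0,0,0,0,0,-10,30],
    [0,0,0,0,0,-10,30],
    [0,0,0,0,0,-10,30],
    [0,0,0,0,0,-8,30],
  ],
)

```text
clock: 10.0
position: [0.6706, -0.1421, 0.063]
tool_rot: [0.693, 1.571, -1.454]
force: [-12.9, -1.8, 13.7]
grip_width: 0.038
```

Emit:
play_rows(
  deltas=[
    [0,0,0,0,0,0,30],
  ],
)

```text
clock: 10.12
position: [0.6706, -0.1421, 0.063]
tool_rot: [0.425, 1.57, -1.72]
force: [-12.3, -2.2, 14.6]
grip_width: 0.0376
```

```bash
python3 - <<'E'
from h import *
from scipy.spatial.transform import Rotation as R
s=telemetry.observe(); T=R.from_euler('xyz',s['tool_rot']).as_matrix(); print(np.degrees(np.arctan2(T[1,1],T[0,1])),T[:,0].round(3),s['force'],s['moment'],s['qpos'].round(2),s['grip_width'])
E
```

```text
-32.87830057360419 [-0.    -0.001 -1.   ] [-12.26992399  -2.15025511  14.64378937] [-1.30863020e-01  2.44319461e+00  7.92173198e-04] [ 0.07  0.81  0.09  1.54 -0.09  0.79 -0.38] 0.03761361425281372
```

Emit:
play_rows(
  deltas=[
    [0,0,0,0,0,0,62],
    [0,0,0,0,0,0,62],
    [0,0,20,0,0,0,62],
    [0,0,50,0,0,0,62],
    [0,0,50,0,0,0,62],
    [-14,25,20,0,0,8,62],
    [-20,35,0,0,0,10,62],
    [-20,35,0,0,0,10,62],
  ],
)

```text
clock: 11.12
position: [0.6167, -0.0456, 0.2027]
tool_rot: [1.571, 1.569, -0.076]
force: [0.6, -0.4, -0.1]
grip_width: 0.0623
```

Emit:
play_rows(
  deltas=[
    [-20,25,0,0,0,9,62],
    [0,0,0,0,0,0,62],
    [0,0,0,0,0,0,62],
  ],
)

```text
clock: 11.5
position: [0.5975, -0.0221, 0.202]
tool_rot: [1.259, 1.569, -0.238]
force: [-0.3, 0.0, -0.4]
grip_width: 0.062
```

```bash
cat > prof.py <<'E'
from ball import *
def prof(f):
    w,cw=grab("wrist",f); r=red(w,100,50,520,400); print(r)
    r=[q for q in r if 290<q[1][0]<350]
    if not r: return
    n=sum(q[0] for q in r); x,y=sum(q[0]*q[1] for q in r)/n; x=int(round(x)); print("ball",x,y)
    g=w[:,x-8:x+9].mean((1,2)); print({k:int(g[k]) for k in range(int(y)-50,int(y)+50) if g[k]<130})
    print(telemetry.observe()['position'].round(4))
E
python3 -c "
from prof import *
prof('w6.png')"
```

```text
[(np.int32(89), array([318.8 , 227.93]))]
ball 319 227.93
{213: 81, 214: 124, 216: 65, 217: 6, 236: 101, 237: 66, 240: 103, 241: 25, 242: 44, 275: 118, 276: 81}
[ 0.5975 -0.0223  0.2016]
```

Emit:
play_rows(
  deltas=[
    [0,0,-30,0,0,0,60],
    [0,0,-50,0,0,0,60],
    [0,0,-40,0,0,0,60],
    [0,0,-14,0,0,0,60],
    [0,0,-3,0,0,0,60],
    [0,0,0,0,0,0,20],
    [0,0,0,0,0,0,20],
    [0,0,0,0,0,0,20],
  ],
  grip_force=50,
)

```text
clock: 12.55
position: [0.5978, -0.0216, 0.0653]
tool_rot: [1.482, 1.569, -0.014]
force: [-0.9, -0.6, 7.0]
grip_width: 0.0273
```

Emit:
play_rows(
  deltas=[
    [0,0,0,0,0,0,20],
    [0,0,15,0,0,0,20],
    [0,0,40,0,0,0,20],
    [0,0,35,0,0,5,20],
    [0,0,10,0,0,10,20],
    [0,0,0,0,0,10,20],
    [0,0,0,0,0,10,20],
    [0,0,0,0,0,10,20],
  ],
)

```text
clock: 13.55
position: [0.5971, -0.0217, 0.1652]
tool_rot: [0.288, 1.57, -0.417]
force: [0.5, -0.2, -3.2]
grip_width: 0.0276
```

Emit:
play_rows(
  deltas=[
    [0,0,0,0,0,10,20],
    [0,0,0,0,0,10,20],
    [0,0,0,0,0,10,20],
    [0,0,0,0,0,10,20],
    [0,0,0,0,0,5,20],
    [0,0,0,0,0,0,20],
  ],
)

```text
clock: 14.3
position: [0.5971, -0.0219, 0.1648]
tool_rot: [-0.652, 1.57, -0.578]
force: [-0.4, 1.0, -1.7]
grip_width: 0.0269
```

```bash
python3 - <<'E'
from h import *
from scipy.spatial.transform import Rotation as R
s=telemetry.observe(); T=R.from_euler('xyz',s['tool_rot']).as_matrix(); print(s['position'],np.degrees(np.arctan2(T[1,1],T[0,1])),T[:,0].round(3),s['force'],s['qpos'].round(2),s['grip_width'])
E
```

```text
[ 0.59708339 -0.02192959  0.16482908] 94.23565042974091 [ 0.001 -0.001 -1.   ] [-0.38343717  1.04502669 -1.71040375] [ 0.26  0.59 -0.47  1.72  0.33  0.91  1.3 ] 0.026948791024929555
```

Emit:
play_rows(
  deltas=[
    [0,0,-20,0,0,0,20],
    [0,0,-40,0,0,0,20],
    [0,0,-28,0,0,0,20],
    [0,0,-8,0,0,0,20],
    [0,0,-1.5,0,0,0,20],
    [0,0,0,0,0,0,20],
  ],
)

```text
clock: 15.05
position: [0.5977, -0.0215, 0.0675]
tool_rot: [-0.171, 1.569, -0.097]
force: [0.7, -0.9, -2.0]
grip_width: 0.0272
```

Emit:
play_rows(
  deltas=[
    [0,0,-1.5,0,0,0,20],
    [0,0,0,0,0,0,20],
  ],
)

```text
clock: 15.3
position: [0.5974, -0.0216, 0.0658]
tool_rot: [-0.261, 1.57, -0.187]
force: [-3.6, 0.9, 6.6]
grip_width: 0.0274
```

Emit:
play_rows(
  deltas=[
    [0,0,-0.5,0,0,0,30],
    [0,0,0,0,0,0,40],
    [0,0,0,0,0,0,55],
    [0,0,20,0,0,0,60],
    [0,0,50,0,0,0,60],
    [0,0,50,0,0,0,60],
    [0,0,16,0,0,0,60],
    [0,0,0,0,0,0,60],
  ],
)

```text
clock: 16.3
position: [0.5974, -0.0216, 0.2018]
tool_rot: [-0.204, 1.569, -0.129]
force: [0.0, 0.3, 0.2]
grip_width: 0.0601
```

Emit:
play_rows(
  deltas=[
    [0,0,0,0,0,0,60],
    [0,0,0,0,0,0,60],
    [0,0,0,0,0,0,60],
    [0,0,0,0,0,0,60],
  ],
)

```text
clock: 16.8
position: [0.5969, -0.0215, 0.1999]
tool_rot: [2.893, 1.57, 2.968]
force: [0.7, -0.0, 0.1]
grip_width: 0.0599
```

```bash
python3 -c "
from prof import *
prof('w7.png')
im=cv2.imread('pics/w7.png');cv2.imwrite('pics/w7s.png',cv2.resize(im,(400,300)))
print(proj('wrist',(.463,-.0328,.094)))"
```

```text
[(np.int32(95), array([321.18, 210.72]))]
ball 321 210.72000000000003
{166: 49, 167: 14, 168: 37, 169: 39, 170: 35, 171: 28, 172: 50, 213: 112, 214: 93, 215: 121, 216: 86, 217: 31, 218: 47, 237: 122, 238: 75, 239: 121, 241: 102, 242: 24, 243: 48}
[ 0.5969 -0.0215  0.2001]
[319.90307602  31.85829212]
```

View pics/w7s.png

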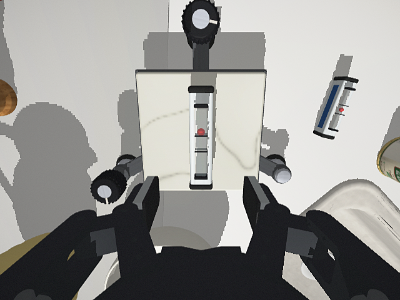

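Emit:
play_rows(
  deltas=[
    [-15,-1,0,0,0,0,62],
    [-35,-3,0,0,0,0,62],
    [-35,-3,0,0,0,0,62],
    [-35,-3,0,0,0,0,62],
    [-15,-1,-20,0,0,0,62],
    [0,0,-45,0,0,0,62],
    [0,0,-45,0,0,0,62],
    [0,0,-25,0,0,0,62],
  ],
)

```text
clock: 17.85
position: [0.4613, -0.0324, 0.0635]
tool_rot: [2.905, 1.569, 2.98]
force: [0.1, -0.1, 0.5]
grip_width: 0.0617
```

Emit:
play_rows(
  deltas=[
    [0,0,-4,0,0,0,62],
    [0,0,0,0,0,0,62],
    [0,0,0,0,0,0,30],
    [0,0,0,0,0,0,30],
    [0,0,0,0,0,0,30],
  ],
  grip_force=40,
)

```text
clock: 18.48
position: [0.4626, -0.0321, 0.0625]
tool_rot: [0.048, 1.569, 0.123]
force: [-3.7, 4.0, 13.9]
grip_width: 0.038
```

Emit:
play_rows(
  deltas=[
    [0,0,0,0,0,-6,30],
    [0,0,0,0,0,-10,30],
    [0,0,0,0,0,-10,30],
    [0,0,0,0,0,-10,30],
    [0,0,0,0,0,-10,30],
    [0,0,0,0,0,-10,30],
    [0,0,0,0,0,-10,30],
    [0,0,0,0,0,-8,30],
  ],
)

```text
clock: 19.48
position: [0.4629, -0.0317, 0.0625]
tool_rot: [1.653, 1.568, 0.432]
force: [-1.4, 5.5, 12.2]
grip_width: 0.0377
```

Emit:
play_rows(
  deltas=[
    [0,0,0,0,0,0,30],
    [0,0,0,0,0,0,62],
    [0,0,0,0,0,0,62],
    [0,0,20,0,0,0,62],
    [0,0,50,0,0,0,62],
    [0,0,50,0,0,4,62],
    [15,1,20,0,0,10,62],
    [30,3,0,0,0,10,62],
  ],
)

```text
clock: 20.48
position: [0.5079, -0.0289, 0.2036]
tool_rot: [0.688, 1.567, -0.104]
force: [-0.3, 0.3, 0.1]
grip_width: 0.0623
```

Emit:
play_rows(
  deltas=[
    [30,3,0,0,0,10,62],
    [30,3,0,0,0,10,62],
    [20,1,0,0,0,10,62],
    [10,0,0,0,0,10,62],
    [0,0,0,0,0,10,62],
    [0,0,0,0,0,0,62],
    [0,0,0,0,0,0,62],
  ],
)

```text
clock: 21.35
position: [0.5969, -0.0217, 0.2014]
tool_rot: [-1.56, 1.571, -1.49]
force: [0.5, -0.6, 0.4]
grip_width: 0.0619
```

```bash
python3 -c "
from prof import *
prof('w8.png')
im=cv2.imread('pics/w8.png');cv2.imwrite('pics/w8s.png',cv2.resize(im,(400,300)))"
```

```text
[(np.int32(90), array([321.63, 229.63]))]
ball 322 229.63
{216: 81, 217: 119, 219: 69, 220: 5, 221: 127, 226: 128, 227: 124, 228: 121, 229: 126, 230: 129, 231: 129, 232: 126, 239: 120, 240: 74, 244: 47, 245: 5}
[ 0.5969 -0.0216  0.2014]
```

View pics/w8s.png

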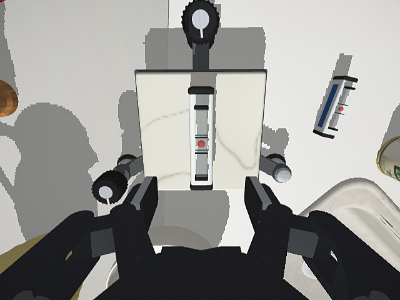

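```bash
python3 -c "
from h import *
print(telemetry.observe()['clock'],workorder.job_done())"
```

```text
the job is handed in; nothing more can be done
21.4 None
```

The slab is level on both axes by the ball, and I handed the job in at 21.4 s on the robot clock. No verdict came back.

- **Left to right:** With the large level laid across the slab, the ball stood about 9.5 mm (1.1°) towards the right. I turned the rear right knob about 73° clockwise. The ball then read within about 1 mm of the middle, under 0.1° of slope.
- **Front to back:** With the level re-laid front to back, the ball stood about 12 mm (1.4°) towards the rear end, so the front was low. I turned the front knob about 74° clockwise. The ball then read within about 0.5 mm of the middle, well between the lines.
- **Left as it stands:** The last wrist picture shows the level lying front to back, square to the slab edges and near the middle. The jaws were open and clear above it.
- **Bystanders:** I moved nothing near the egg timer, tin or pepper mill, and their positions were not measured again at the end.

No check failed. The camera views disagreed by 2–4 mm on the knob positions, and the grip absorbed that.

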